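Check the lid-liner press with a feeler gauge

TASK

Check the clearance of the lid-liner press with the thicker, broader one of the two feeler gauges: take it by its upright grip and slide its blade, flat on the bench, straight in under the middle of the press's sprung foot from the robot's side, until you feel the foot drag on it and the tip sticks out a good centimetre beyond the foot. Let go and leave it there, nipped under the foot; leave the thin gauge, the jars and the loose lid where they are.

Things in the scene. Friction and masses are not known exactly. Their poses are not given: they have to be found in the camera images.
- thick_gauge: The gauge to use: flat steel blade 160 x 40 x 9 mm, about 200 g, lying flat, with an upright grey grip near its rear end. Origin: on the underside, below the grip's middle; x points along the blade to its tip, z up. Blade from 25 mm behind the origin to 135 mm ahead. Grip 24 mm long (x), 14 mm wide (y: pinch it across this), from 9 to 52 mm above the origin.
- thick_gauge_tip (a point): Middle of the front end of the thick gauge's blade, on its underside, 135 mm ahead of the gauge's origin. Axes as the gauge.
- thin_gauge: The wrong gauge, to be left alone: of the same length and with the same grip, but its blade is only 22 mm wide and 4 mm thick (grip from 4 to 47 mm high), so that it would slip under the foot without drag. Origin and axes as for the thick gauge.
- press: Lid-liner press fixed to the bench: white crossbar (40 mm deep in x, 240 mm wide, 100 to 130 mm high) on round posts at y = +-100 mm; 155 mm clear between their feet. The foot hangs between them on a rod with a black knob on top (up to 185 mm). Origin: on the bench top under the foot's middle; x is the way the blade goes in, away from the robot; z up. Steel sheet below is flush with the bench.
- foot_mid (a point): Middle of the foot's flat underside at rest, 7 mm above the bench top (the bench is the gap's lower side). Axes as the press. The aluminium foot, its edges rounded, is flat over x = -20 to +20 mm, y = -40 to +40 mm; on the robot's side a lead-in lip slopes up at 15 degrees to x = -51 mm, where it is 16 mm above the bench.
- foot (a joint): Height of the foot above its rest, in m: 0 at rest (7 mm gap), about 0.002 when it rides on the thick blade. Weight and spring press it down with about 5 N; free travel 20 mm. The blade is polished: pushing it in takes some 4 to 12 N, sliding it on under the foot some 2 to 8 N.
- full_jar: Bystander: glass jar of yellow cream, 66 mm across, 64 mm high. Origin: centre of its underside.
- empty_jar: Bystander: empty glass jar, 66 mm across, 64 mm high. Origin: centre of its underside.
- lid: Bystander: black screw lid, 68 mm across, 13 mm high, lying on the bench. Origin: centre of its underside.
Not all that is in view belongs to the job. What is shaped like the thick_gauge but black, green or orange is not meant.

How it is judged:
By the outcome, as a careful person would: the job done as asked, in the order asked, and still so for the second after the job is handed in, with the robot touching nothing.
It also fails if it takes over 38 s, if anything falls off the work surface, if the arm or the gripper's body presses on something with over 40 N, if the wrist force passes 120 N, or if a joint passes its speed limit or range.

ROBOT

A 7-joint arm with a two-finger parallel gripper is mounted at the origin on the work surface. World frame = base frame: x ahead of the robot, y to its left, z up, the work surface at z = 0. Lengths are in m, angles in rad, forces in N, time in s.
With the tool pointing down it reaches from about 0.425 to 0.925 m from the base axis. Payload 6.8 kg.
Tool frame: the origin (TCP) lies at the very end of the fingers, on their centre line; the grasp point (between the pads) lies 19 mm behind it; z points along the fingers, x is the direction in which the jaws open and shut, and the axes are right-handed (so a half turn about z gives the same grasp; the last joint's range is limited). The gripper opens to 85 mm and grips with 20 to 120 N. Pads are 22 mm wide; open, the fingers measure 114 mm over their backs; the gripper's body (76 mm by 85 mm) begins 54 mm behind the grasp point. The pads swing forward as they close: fully open they stand 13 mm farther back than shut.
Start: joints at [1.235, 0.477, 0.022, 1.555, -0.011, 1.109, -0.083], TCP at [0.152, -0.658, 0.231] pointing down, gripper open.
Joint ranges: [-2.96, 2.96], [-0.34, 2.1], [-1.41, 1.46], [0.24, 2.44], [-1.37, 4.51], [0.17, 1.92], [-2.96, 2.96]. Speed limits (rad/s): [2.39, 2.39, 3.14, 3.14, 3.14, 3.14, 3.14].

INTERFACE

Orientations are given as a rotation vector (axis times angle).
In Python, from bench import get_obs, imaging, hand_in gives the robot as it stands.
- The arm moves only by the tool send_rows, never from a script. Its argument "motion" is a list of rows, each an object with "dp": the shift along the world's x, y, z in m, a list of three; "rot": the turn, a rotation vector about the world's x, y, z in rad, a list of three; "grip": the finger opening in m, from 0 to 0.0854. In form: [{"dp": [dx, dy, dz], "rot": [ax, ay, az], "grip": grip}, ...]. A call has 1 to 20 rows; each row shifts and turns the pose as measured when the row begins; what a row does not reach is not made up. A row lasts 1/8 s, in which the tool goes at most 62.5 mm and 10.7 degrees, less where a joint would pass 70% of its speed; a pose out of reach is approached as far as the arm can. A call is refused whole if a number of a shift passes 0.0625 or a number of a turn 0.188, either way. A call with a gripper value outside its range is refused whole. The fingers move at their own pace and stop on an object; "grip_force" is the grip in N (left out, the last holds). Time passes only in rows, so rows that do not move let the fingers close. It gives the time, the measured TCP pose, the force and the opening at its end, in the units of the state.
- get_obs(): the state, without advancing time (a new reading comes with each control period).
- imaging.grab_frame(name): name is "scene" or "top" or "wrist"; returns a dict with "img" (400x640x3 uint8, red, green, blue), "fx", "fy", "cx", "cy" (pixels), "R" (3x3) and "t" (3): a world point X has camera coordinates R X + t. Camera axes: x right, y down, z forward; pixel columns grow to the right and rows downward; lengths in m; the calibration is good to about 2 mm. A picture is of the moment at which its call begins. There is no depth.
- hand_in(): hands the job in, once; it reports no verdict.
The state is a dict: "clock": time; "joints": joint angles; "qvel": joint speeds; "tau": joint torques, N m; "tcp_pos": TCP position; "orientation": TCP orientation; "contact_force": force on the tool from outside, world axes, zero at the start; "moment": the same for the moment, N m; "grip_width": finger opening in m.
Only numpy, scipy, OpenCV 4.12 (cv2) and the standard library are available. Lean on these libraries where they do the work, as an engineer would, in place of code of your own. Each camera call takes 0.05 s, during which the arm holds its last target. There are 200 camera calls.

## Working session

There is one attempt and no reset: what is moved stays moved. The work goes in short steps, Python scripts to look and compute and a tool call to move; the robot and the scene stay as the last step left them, time stands still between calls to the robot, and variables do not carry over. Pictures are saved under pics/ and viewed, about 8 in all and at most 12, crops included, and the job is handed in when it is done.

Besides the shell and the picture viewer there is one more tool, called after "Request:" in YAML: its name, and indented under it one key for each argument. send_rows: Moves the arm, as the interface text tells. Its arguments: {"type":"object","properties":{"motion":{"type":"array","items":{"type":"object","properties":{"dp":{"type":"array","items":{"type":"number"}},"rot":{"type":"array","items":{"type":"number"}},"grip":{"type":"number"}}}},"grip_force":{"type":"number"}},"required":["motion"]}

```bash
mkdir -p pics
cat > h.py <<'E'
import numpy as np, cv2, pickle
from bench import get_obs, imaging, hand_in
def snap(name,fn,crop=None,scale=1):
    f=imaging.grab_frame(name); im=f["img"][:,:,::-1]
    pickle.dump({k:f[k] for k in("fx","fy","cx","cy","R","t")},open(fn+".pkl","wb"))
    cv2.imwrite(f"pics/{fn}_full.png",im)
    if crop: x0,y0,x1,y1=crop; im=im[y0:y1,x0:x1]
    cv2.imwrite(f"pics/{fn}.png",cv2.resize(im,None,fx=scale,fy=scale,interpolation=cv2.INTER_CUBIC))
def unproj(fn,u,v,z):
    f=pickle.load(open(fn+".pkl","rb")); R=np.array(f["R"]);t=np.array(f["t"])
    d=R.T@np.array([(u-f["cx"])/f["fx"],(v-f["cy"])/f["fy"],1]); c=-R.T@t
    return c+d*(z-c[2])/d[2]
def proj(fn,X):
    f=pickle.load(open(fn+".pkl","rb")); p=np.array(f["R"])@np.array(X)+np.array(f["t"])
    return f["fx"]*p[0]/p[2]+f["cx"],f["fy"]*p[1]/p[2]+f["cy"]
E
python3 - <<'E'
from h import *
snap("top","top1"); snap("scene","scene1"); print(get_obs())
E
```

```text
{'clock': 0.1, 'joints': array([ 1.23489699,  0.47773883,  0.02233462,  1.55633037, -0.01151055,
        1.10931854, -0.08309185]), 'qvel': array([-1.28432196e-03, -2.37781727e-03, -3.80435500e-04, -3.92747400e-03,
       -9.05993427e-04,  1.81248910e-03,  9.61223351e-05]), 'tau': array([ 5.63820897e-03, -5.97751880e+01,  1.61376569e+00, -2.81950736e+01,
        1.28216986e-02,  5.02099443e-03,  5.36626487e-06]), 'tcp_pos': array([ 0.15231564, -0.6570451 ,  0.23041782]), 'orientation': array([-2.45880810e+00,  1.95394343e+00,  2.15150569e-03]), 'contact_force': array([0.19530744, 0.25290592, 0.5473779 ]), 'moment': array([ 0.00683406, -0.04682076,  0.01869095]), 'grip_width': 0.08526532516718556}
```

View pics/top1.png

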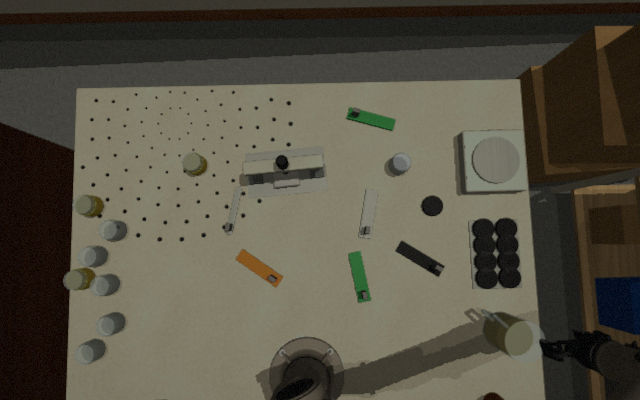

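View pics/scene1.png

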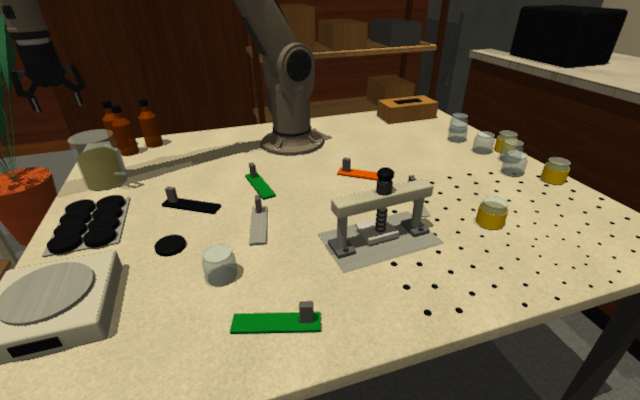

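The top view shows the thick steel gauge near (368,213), the thin one near (233,210) and the press at (285,172). The scene view agrees. I'll enlarge that part of the top view to measure.

Run:
```python
from h import *
im=cv2.imread("pics/top1_full.png")[130:260,220:400]
cv2.imwrite("pics/c1.png",cv2.resize(im,None,fx=4.4,fy=4.4,interpolation=cv2.INTER_CUBIC))
for p in [(320,380),(285,187),(368,213)]: print(unproj("top1",*p,0))
```

```text
[-0.01588228 -0.04273354  0.        ]
[0.5980438  0.05602088 0.        ]
[ 0.50537863 -0.21406269  0.        ]
```

View pics/c1.png

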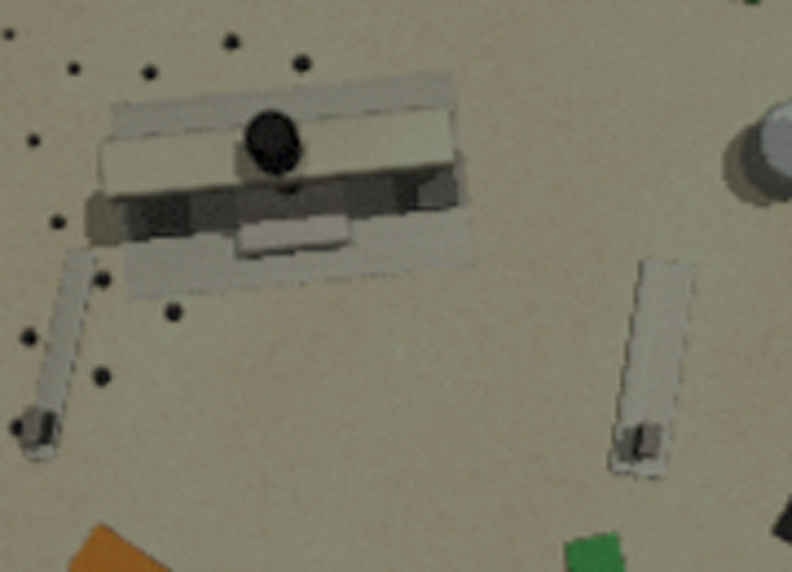

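Run:
```python
from h import *
U=lambda p,z: unproj("top1",p[0]/4.4+220-.4,p[1]/4.4+130-.4,z)
def show(n,pts,z):
    P=np.array([U(p,z) for p in pts]); print(n,P[:,:2].round(4).tolist()); return P
P=show("gauge FL FR RL RR",[(642,259),(694,265),(610,470),(664,476)],.009)
f=(P[0]+P[1])/2;r=(P[2]+P[3])/2; d=f-r; print("len",np.linalg.norm(d),"yaw",np.degrees(np.arctan2(d[1],d[0])),"orig",r+.025*d/np.linalg.norm(d))
P=show("sheet",[(129,298),(473,264),(111,104),(453,73)],0); print(P.mean(0))
for a,b in((0,1),(2,3)): d=P[a]-P[b]; print(np.degrees(np.arctan2(-d[0],d[1])))
P=show("bar",[(104,195),(455,162),(100,142),(450,110)],.13); print(P.mean(0))
for a,b in((0,1),(2,3)): d=P[a]-P[b]; print(np.degrees(np.arctan2(-d[0],d[1])))
show("lip front",[(238,247),(350,236)],.018)
show("knob",[(273,142)],.18)
P=show("thin tip, rear",[(80,250),(40,457)],.004)
```

```text
gauge FL FR RL RR [[0.5854, -0.2078], [0.58, -0.2463], [0.4297, -0.1782], [0.4243, -0.2178]]
len 0.15838363325857877 yaw -10.560469252484575 orig [ 0.45158253 -0.2025993   0.009     ]
sheet [[0.5668, 0.1747], [0.586, -0.0822], [0.7141, 0.1869], [0.732, -0.0712]]
[0.64972804 0.0520223  0.        ]
4.2651093242181375
3.948278181512236
bar [[0.6218, 0.1692], [0.6386, -0.0673], [0.658, 0.1716], [0.6744, -0.0649]]
[0.6481966  0.05218755 0.13      ]
4.071862400417254
3.964465540457425
lip front [[0.6005, 0.0913], [0.6067, 0.0086]]
knob [[0.6449, 0.0512]]
thin tip, rear [[0.6032, 0.21], [0.4504, 0.2403]]
```

Positions so far:
- Press origin is about (0.649, 0.052), yaw +4.0°.
- Gauge origin is about (0.452, -0.203), yaw -10.6°.

Next I move above the grip.

Request:
send_rows:
  motion:
    - {"dp": [0.025, 0.038, -0.007], "rot": [0, 0, -0.0345], "grip": 0.085}
    - {"dp": [0.025, 0.038, -0.007], "rot": [0, 0, -0.0345], "grip": 0.085}
    - {"dp": [0.025, 0.038, -0.007], "rot": [0, 0, -0.0345], "grip": 0.085}
    - {"dp": [0.025, 0.038, -0.007], "rot": [0, 0, -0.0345], "grip": 0.085}
    - {"dp": [0.025, 0.038, -0.007], "rot": [0, 0, -0.0345], "grip": 0.085}
    - {"dp": [0.025, 0.038, -0.007], "rot": [0, 0, -0.0345], "grip": 0.085}
    - {"dp": [0.025, 0.038, -0.007], "rot": [0, 0, -0.0345], "grip": 0.085}
    - {"dp": [0.025, 0.038, -0.007], "rot": [0, 0, -0.0345], "grip": 0.085}
    - {"dp": [0.025, 0.038, -0.007], "rot": [0, 0, -0.0345], "grip": 0.085}
    - {"dp": [0.025, 0.038, -0.007], "rot": [0, 0, -0.0345], "grip": 0.085}
    - {"dp": [0.025, 0.038, -0.007], "rot": [0, 0, -0.0345], "grip": 0.085}
    - {"dp": [0.025, 0.038, -0.007], "rot": [0, 0, -0.0345], "grip": 0.085}
    - {"dp": [0, 0, 0], "rot": [0, 0, 0], "grip": 0.085}

```text
clock: 1.72
tcp_pos: [0.4563, -0.1833, 0.1404]
orientation: [-1.986, 2.432, 0.011]
contact_force: [0.1, -0.2, 0.1]
grip_width: 0.0852
```

Run:
```python
from h import *
from scipy.spatial.transform import Rotation as Ro
o=get_obs(); print(o["clock"],o["tcp_pos"],o["joints"]); R=Ro.from_rotvec(o["orientation"]).as_matrix(); print(R.round(4), np.degrees(np.arctan2(R[1,0],R[0,0])))
snap("wrist","w1")
```

```text
1.725 [ 0.45626973 -0.1832861   0.14037318] [ 0.38687367  0.30357359 -0.15146341  2.06043715  0.05677729  0.78646857
 -1.57006539]
[[-0.1998 -0.9798 -0.0035]
 [-0.9798  0.1998  0.0059]
 [-0.0051  0.0046 -1.    ]] -101.52717282524563
```

View pics/w1.png

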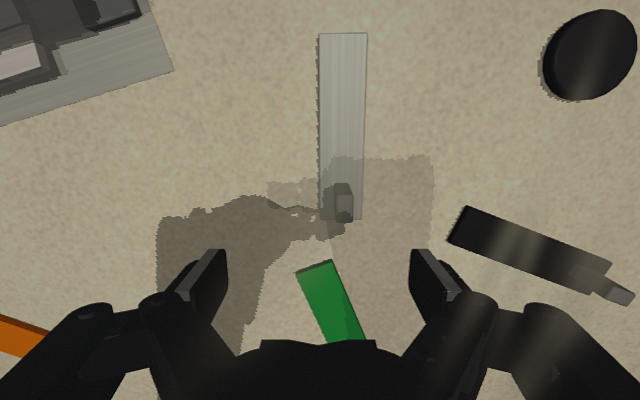

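The wrist view shows the blade with its front corners at (318,34) and (367,33), the rear right corner at (361,219), and the grip top around (345,207). Next I turn these into positions.

Run:
```python
from h import *
U=lambda p,z: unproj("w1",*p,z)
P=np.array([U(p,.009) for p in[(318,34),(367,33),(320,219),(361,219)]]); print(P.round(4))
f=(P[0]+P[1])/2;r=(P[2]+P[3])/2;d=(P[1]-P[3]);d=d/np.linalg.norm(d)
print("yaw",np.degrees(np.arctan2(d[1],d[0])),np.linalg.norm(f-r),np.linalg.norm(P[0]-P[1]),"orig",f-.135*d, r+.025*d)
c=np.array([.4516,-.2026]); 
dd=d[:2];n=np.array([-dd[1],dd[0]]);o=(f-.135*d)[:2]
for z in(.052,): print([np.round(proj("w1",[*(o+a*dd+b*n),z])) for a,b in((.012,.007),(.012,-.007),(-.012,.007),(-.012,-.007))])
im=cv2.imread("pics/w1.png")[170:240,290:390]; cv2.imwrite("pics/c2.png",cv2.resize(im,None,fx=6,fy=6,interpolation=cv2.INTER_CUBIC))
```

```text
[[ 0.5828 -0.21    0.009 ]
 [ 0.5756 -0.2488  0.009 ]
 [ 0.4275 -0.1802  0.009 ]
 [ 0.4198 -0.2183  0.009 ]]
yaw -11.038981204462656 0.1584712715113583 0.039459679872554665 orig [ 0.44671197 -0.2035045   0.009     ] [ 0.44815863 -0.20407423  0.009     ]
[array([335., 195.]), array([353., 195.]), array([335., 224.]), array([353., 224.])]
```

View pics/c2.png

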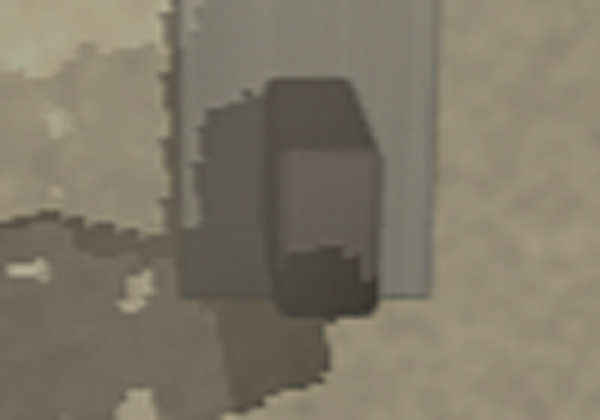

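Request:
send_rows:
  motion:
    - {"dp": [-0.004, -0.01, 0], "rot": [0, 0, 0.005], "grip": 0.085}
    - {"dp": [-0.004, -0.01, -0.02], "rot": [0, 0, 0.005], "grip": 0.06}
    - {"dp": [0, 0, -0.03], "rot": [0, 0, 0], "grip": 0.06}
    - {"dp": [0, 0, -0.03], "rot": [0, 0, 0], "grip": 0.06}
    - {"dp": [0, 0, -0.02], "rot": [0, 0, 0], "grip": 0.06}
    - {"dp": [0, 0, -0.01], "rot": [0, 0, 0], "grip": 0.06}
    - {"dp": [0, 0, 0], "rot": [0, 0, 0], "grip": 0.06}

```text
clock: 2.65
tcp_pos: [0.4404, -0.2201, 0.0289]
orientation: [1.974, -2.439, -0.003]
contact_force: [-0.7, 0.6, 0.3]
grip_width: 0.06
```

Request:
send_rows:
  motion:
    - {"dp": [0.006, 0.014, 0], "rot": [0, 0, 0], "grip": 0.06}
    - {"dp": [0, 0, 0], "rot": [0, 0, 0], "grip": 0.06}
    - {"dp": [0, 0, 0], "rot": [0, 0, 0], "grip": 0.06}

```text
clock: 3.02
tcp_pos: [0.4482, -0.2058, 0.0309]
orientation: [1.975, -2.44, 0.002]
contact_force: [-1.2, -0.9, 0.7]
grip_width: 0.0603
```

Request:
send_rows:
  motion:
    - {"dp": [0, 0.002, -0.008], "rot": [0, 0, 0], "grip": 0.06}
    - {"dp": [0, 0, -0.005], "rot": [0, 0, 0], "grip": 0.06}
    - {"dp": [0, 0, 0], "rot": [0, 0, 0], "grip": 0.06}
    - {"dp": [0, 0, 0], "rot": [0, 0, 0], "grip": 0.06}

```text
clock: 3.52
tcp_pos: [0.4482, -0.2037, 0.0171]
orientation: [1.975, -2.44, 0.003]
contact_force: [-0.7, -0.5, -0.4]
grip_width: 0.0603
```

Run:
```python
from h import *
snap("wrist","w2")
```

```text
(no output)
```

View pics/w2.png

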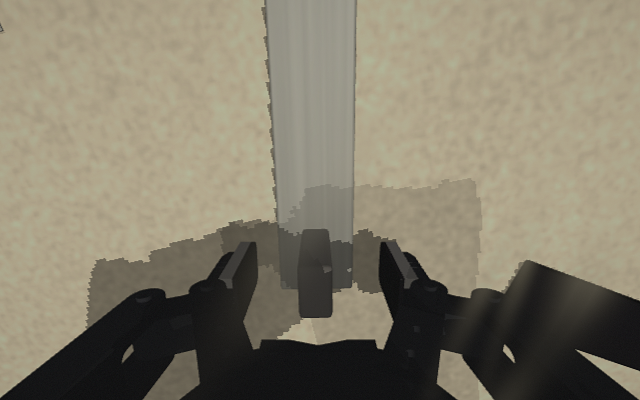

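The grip, at (316,275), sits centrally between the pads at 256 and 380. Closing now.

Request:
send_rows:
  motion:
    - {"dp": [0, 0, 0], "rot": [0, 0, 0], "grip": 0.03}
    - {"dp": [0, 0, 0], "rot": [0, 0, 0], "grip": 0.01}
    - {"dp": [0, 0, 0], "rot": [0, 0, 0], "grip": 0.005}
    - {"dp": [0, 0, 0], "rot": [0, 0, 0], "grip": 0.005}
    - {"dp": [0, 0, 0], "rot": [0, 0, 0], "grip": 0.005}
  grip_force: 60

```text
clock: 4.2
tcp_pos: [0.4485, -0.2039, 0.0175]
orientation: [1.975, -2.44, 0.004]
contact_force: [-0.0, 0.3, 0.2]
grip_width: 0.0132
```

Request:
send_rows:
  motion:
    - {"dp": [0, 0, 0.006], "rot": [0, 0, 0], "grip": 0.005}
    - {"dp": [0, 0.01, 0.004], "rot": [0, 0, 0.01], "grip": 0.005}
    - {"dp": [0, 0.02, 0], "rot": [0, 0, 0.02], "grip": 0.005}
    - {"dp": [0, 0.02, 0], "rot": [0, 0, 0.022], "grip": 0.005}
    - {"dp": [0, 0.02, 0], "rot": [0, 0, 0.022], "grip": 0.005}
    - {"dp": [0, 0.02, 0], "rot": [0, 0, 0.022], "grip": 0.005}
    - {"dp": [0, 0.02, 0], "rot": [0, 0, 0.022], "grip": 0.005}
    - {"dp": [0, 0.02, 0], "rot": [0, 0, 0.022], "grip": 0.005}
    - {"dp": [0, 0.02, 0], "rot": [0, 0, 0.022], "grip": 0.005}
    - {"dp": [0, 0.02, 0], "rot": [0, 0, 0.022], "grip": 0.005}
    - {"dp": [0, 0.02, 0], "rot": [0, 0, 0.022], "grip": 0.005}
    - {"dp": [0, 0.02, 0], "rot": [0, 0, 0.022], "grip": 0.005}
    - {"dp": [0, 0.01, 0], "rot": [0, 0, 0.01], "grip": 0.005}
    - {"dp": [0, 0, 0], "rot": [0, 0, 0], "grip": 0.005}
    - {"dp": [0, 0, 0], "rot": [0, 0, 0], "grip": 0.005}

```text
clock: 6.08
tcp_pos: [0.4421, 0.0408, 0.0272]
orientation: [2.288, -2.148, -0.006]
contact_force: [0.4, 0.0, -2.4]
grip_width: 0.0135
```

```bash
cat > w.py <<'E'
from h import *
from scipy.spatial.transform import Rotation as Ro
o=get_obs(); R=Ro.from_rotvec(o["orientation"]).as_matrix(); print(o["clock"],o["tcp_pos"],"yaw",np.degrees(np.arctan2(R[1,0],R[0,0]))+90,"zaxis",R[:,2].round(4),o["contact_force"],o["moment"])
E
python3 - <<'E'
from w import *
snap("wrist","w3")
E
```

```text
6.075 [0.44211392 0.04078663 0.0272322 ] yaw 3.623445761582147 zaxis [-4.6e-03  4.0e-04 -1.0e+00] [ 0.3753476   0.02797427 -2.36527731] [-0.03490767  0.10521998 -0.0587762 ]
```

View pics/w3.png

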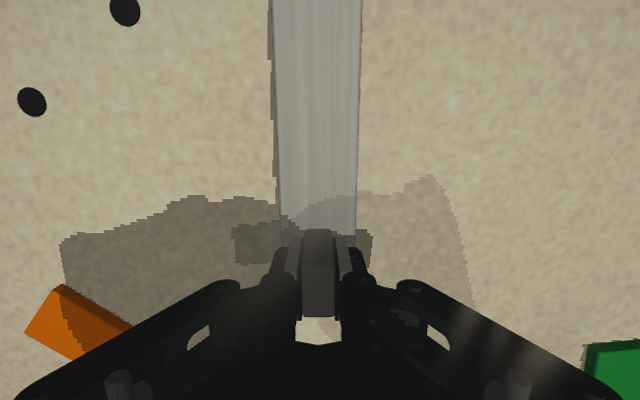

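Run:
```python
from h import *
snap("top","t2",(235,135,345,250),6)
P=np.array([unproj("w3",*p,.019) for p in[(275,2),(361,2),(281,235),(355,235)]]); f=(P[0]+P[1])/2;r=(P[2]+P[3])/2;d=f-r
print(P.round(4),np.degrees(np.arctan2(d[1],d[0])),r)
```

```text
[[0.5556 0.0654 0.019 ]
 [0.558  0.0282 0.019 ]
 [0.4469 0.0596 0.019 ]
 [0.4494 0.0203 0.019 ]] 3.6253543469283143 [0.44817071 0.0399446  0.019     ]
```

View pics/t2.png

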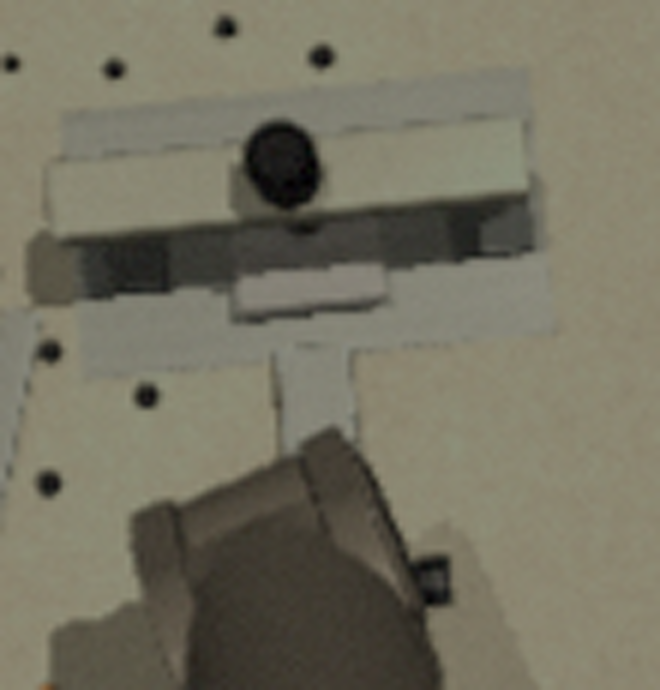

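Tip centre (313,347) is in line with the lip middle (309,313), and the blade is parallel to the press's x axis to within about 0.4°. Next I lower it and trim the yaw.

Request:
send_rows:
  motion:
    - {"dp": [0, 0, -0.005], "rot": [0, 0, 0.006], "grip": 0.005}
    - {"dp": [0, 0, -0.003], "rot": [0, 0, 0], "grip": 0.005}
    - {"dp": [0, 0, 0], "rot": [0, 0, 0], "grip": 0.005}
    - {"dp": [0, 0, 0], "rot": [0, 0, 0], "grip": 0.005}

```text
clock: 6.68
tcp_pos: [0.4422, 0.0388, 0.0184]
orientation: [2.291, -2.145, -0.005]
contact_force: [0.1, 0.3, -1.9]
grip_width: 0.013
```

```bash
python3 w.py
```

```text
6.675 [0.4421847  0.03882852 0.01843713] yaw 3.765913958405463 zaxis [-4.9e-03 -2.0e-04 -1.0e+00] [ 0.13515852  0.33037283 -1.92127325] [-0.09034521  0.12955136  0.04858795]
```

Request:
send_rows:
  motion:
    - {"dp": [0, 0, -0.001], "rot": [0, 0, 0.003], "grip": 0.005}
    - {"dp": [0, 0, 0], "rot": [0, 0, 0], "grip": 0.005}
    - {"dp": [0.015, 0.001, 0], "rot": [0, 0, 0], "grip": 0.005}
    - {"dp": [0.01, 0.0007, 0], "rot": [0, 0, 0], "grip": 0.005}
    - {"dp": [0, 0, 0], "rot": [0, 0, 0], "grip": 0.005}
    - {"dp": [0, 0, 0], "rot": [0, 0, 0], "grip": 0.005}

```text
clock: 7.42
tcp_pos: [0.4703, 0.041, 0.0178]
orientation: [2.296, -2.142, -0.004]
contact_force: [-0.8, 0.2, -1.8]
grip_width: 0.0134
```

Run:
```python
from w import *
snap("top","t3",(235,135,345,250),6)
```

```text
7.425 [0.47034505 0.04101886 0.01780681] yaw 3.955611448149611 zaxis [-2.9e-03  3.0e-04 -1.0e+00] [-0.77647744  0.16482957 -1.75850067] [-0.02995124  0.00390932  0.01254548]
```

View pics/t3.png

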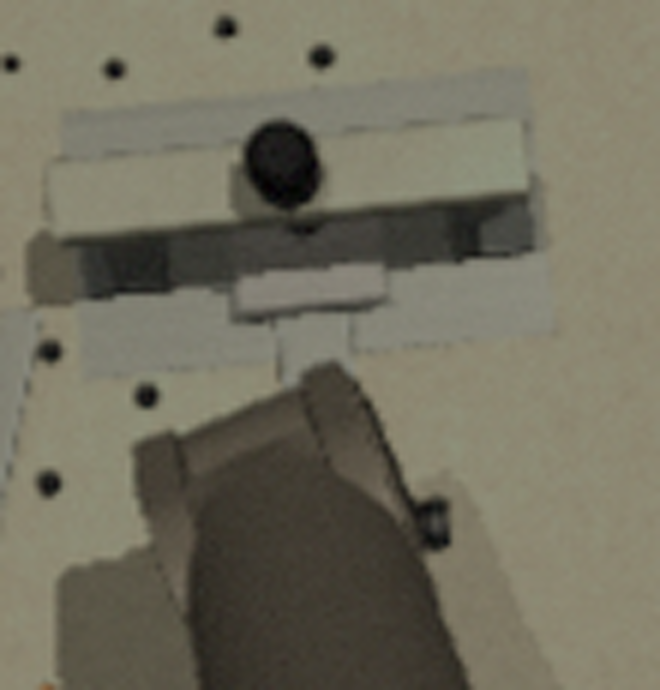

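The blade (edges 277 and 351, middle 314) is just under the lip, about 1.5 mm right of the lip's middle (310). I'll shift +y 1.5 mm and carry on in small steps, watching the force.

Request:
send_rows:
  motion:
    - {"dp": [0.004, 0.0015, -0.0006], "rot": [0, 0, 0], "grip": 0.005}
    - {"dp": [0.006, 0.0004, 0], "rot": [0, 0, 0], "grip": 0.005}
    - {"dp": [0.006, 0.0004, 0], "rot": [0, 0, 0], "grip": 0.005}
    - {"dp": [0, 0, 0], "rot": [0, 0, 0], "grip": 0.005}
    - {"dp": [0, 0, 0], "rot": [0, 0, 0], "grip": 0.005}

```text
clock: 8.1
tcp_pos: [0.4871, 0.0434, 0.0176]
orientation: [2.296, -2.142, -0.003]
contact_force: [-1.5, -0.3, -0.5]
grip_width: 0.0134
```

```bash
python3 w.py
```

```text
8.1 [0.48710347 0.04344615 0.01755435] yaw 3.959709315993109 zaxis [-2.6e-03  2.0e-04 -1.0e+00] [-1.51198934 -0.27228181 -0.45477925] [-0.0632614   0.04217609  0.05570961]
```

Request:
send_rows:
  motion:
    - {"dp": [0.006, 0.0004, 0], "rot": [0, 0, 0], "grip": 0.005}
    - {"dp": [0.007, 0.0005, 0], "rot": [0, 0, 0], "grip": 0.005}
    - {"dp": [0.007, 0.0005, 0], "rot": [0, 0, 0], "grip": 0.005}
    - {"dp": [0, 0, 0], "rot": [0, 0, 0], "grip": 0.005}

```text
clock: 8.6
tcp_pos: [0.5025, 0.0442, 0.0176]
orientation: [2.29, -2.135, -0.012]
contact_force: [1.6, -0.7, -0.4]
grip_width: 0.013
```

```bash
python3 w.py
```

```text
8.6 [0.50245519 0.04422751 0.01760716] yaw 4.001346632468113 zaxis [-0.0128 -0.0024 -0.9999] [ 1.64916491 -0.69003416 -0.35493608] [ 0.01887092 -0.56061547 -0.00875748]
```

The foot is now riding on the blade: the moment about y is about -0.56 N m. I'll correct the small pitch and go on.

Request:
send_rows:
  motion:
    - {"dp": [0.007, 0.0006, -0.0005], "rot": [0, -0.006, 0], "grip": 0.005}
    - {"dp": [0.008, 0.0006, 0], "rot": [0, -0.004, 0], "grip": 0.005}
    - {"dp": [0.008, 0.0006, 0], "rot": [0, -0.002, 0], "grip": 0.005}
    - {"dp": [0.008, 0.0006, 0], "rot": [0, 0, 0], "grip": 0.005}
    - {"dp": [0, 0, 0], "rot": [0, 0, 0], "grip": 0.005}

```text
clock: 9.22
tcp_pos: [0.5281, 0.046, 0.0176]
orientation: [2.289, -2.134, -0.009]
contact_force: [2.6, 0.3, -1.0]
grip_width: 0.0134
```

```bash
python3 w.py
```

```text
9.225 [0.52808409 0.04599988 0.01762051] yaw 4.013748592430403 zaxis [-0.0124 -0.0052 -0.9999] [ 2.63452391  0.34456266 -1.0055901 ] [ 0.21777639 -0.73633589 -0.03540773]
```

Request:
send_rows:
  motion:
    - {"dp": [0.008, 0.0006, 0], "rot": [0.004, -0.006, 0], "grip": 0.005}
    - {"dp": [0.008, 0.0006, 0], "rot": [0.002, -0.006, 0], "grip": 0.005}
    - {"dp": [0.006, 0.0004, 0], "rot": [0, -0.004, 0], "grip": 0.005}
    - {"dp": [0, 0, 0], "rot": [0, 0, 0], "grip": 0.005}
    - {"dp": [0, 0, 0], "rot": [0, 0, 0], "grip": 0.005}

```text
clock: 9.85
tcp_pos: [0.5454, 0.0468, 0.0174]
orientation: [2.294, -2.138, -0.006]
contact_force: [-2.0, -0.4, 2.9]
grip_width: 0.0132
```

Run:
```python
from w import *
snap("scene","s2",(310,160,450,265),5.5)
```

```text
9.85 [0.54538789 0.04684947 0.01741499] yaw 4.026699427772556 zaxis [-0.0068 -0.0015 -1.    ] [-2.02010868 -0.36914206  2.85751299] [0.02157103 0.4029682  0.02853732]
```

View pics/s2.png

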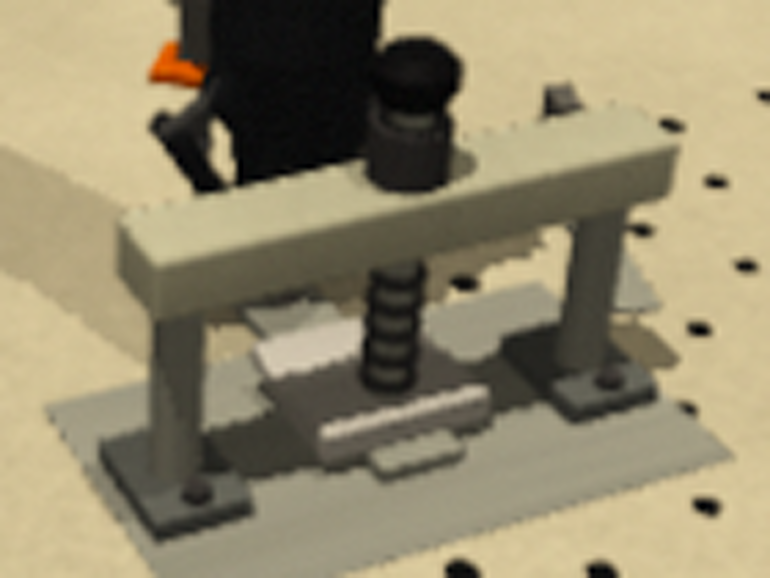

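The tip sticks out beyond the foot: bottom edge from (383,480) to (465,450), foot's lower back edge near (322,457) to (490,410). I'll measure it.

Run:
```python
from h import *
O=np.array([.649,.052]);a=np.radians(4.03);X=np.array([np.cos(a),np.sin(a)]);Y=np.array([-X[1],X[0]])
for n,p,z in[("tip bot R",(384,480),0),("tip bot L",(466,452),0),("tip top R",(383,467),.009),("tip top L",(465,440),.009),("foot top R",(320,432),.024),("foot low R",(322,458),.009),("foot low L",(490,412),.009)]:
    q=unproj("s2",p[0]/5.5+310-.4,p[1]/5.5+160-.4,z)[:2]-O; print(n,(q@X).round(4),(q@Y).round(4))
```

```text
tip bot R 0.0276 -0.0131
tip bot L 0.0245 0.0289
tip top R 0.0294 -0.0153
tip top L 0.0267 0.026
foot top R 0.015 -0.0384
foot low R 0.0142 -0.036
foot low L 0.0139 0.0465
```

Relative to the foot, the tip is about 13 mm out and centred within about 2 mm. I'll push about 4 mm more for margin.

Request:
send_rows:
  motion:
    - {"dp": [0.005, 0.0003, 0], "rot": [0, 0, 0], "grip": 0.005}
    - {"dp": [0.002, 0.0001, 0], "rot": [0, 0, 0], "grip": 0.005}
    - {"dp": [0, 0, 0], "rot": [0, 0, 0], "grip": 0.005}
    - {"dp": [0, 0, 0], "rot": [0, 0, 0], "grip": 0.005}

```text
clock: 10.4
tcp_pos: [0.5495, 0.047, 0.0174]
orientation: [2.291, -2.135, -0.011]
contact_force: [-2.3, 0.1, 3.3]
grip_width: 0.0134
```

```bash
python3 w.py
```

```text
10.4 [0.54946093 0.04698685 0.01742108] yaw 4.032521601469256 zaxis [-0.0125 -0.0026 -0.9999] [-2.28396599  0.10970433  3.31582009] [ 0.0920047   0.07074102 -0.01850717]
```

Request:
send_rows:
  motion:
    - {"dp": [0, 0, 0], "rot": [0, 0, 0], "grip": 0.03}
    - {"dp": [0, 0, 0], "rot": [0, 0, 0], "grip": 0.05}
    - {"dp": [0, 0, 0], "rot": [0, 0, 0], "grip": 0.05}
    - {"dp": [0, 0, 0], "rot": [0, 0, 0], "grip": 0.05}
    - {"dp": [0, 0, 0.01], "rot": [0, 0, 0], "grip": 0.05}
    - {"dp": [0, 0, 0.02], "rot": [0, 0, 0], "grip": 0.05}
    - {"dp": [0, 0, 0.03], "rot": [0, 0, 0], "grip": 0.05}
    - {"dp": [-0.01, 0, 0.03], "rot": [0, 0, 0], "grip": 0.05}
    - {"dp": [-0.02, 0, 0.03], "rot": [0, 0, 0], "grip": 0.05}
    - {"dp": [-0.02, 0, 0.03], "rot": [0, 0, 0], "grip": 0.05}
    - {"dp": [-0.01, 0, 0.02], "rot": [0, 0, 0], "grip": 0.05}
    - {"dp": [0, 0, 0], "rot": [0, 0, 0], "grip": 0.05}
    - {"dp": [0, 0, 0], "rot": [0, 0, 0], "grip": 0.05}

```text
clock: 12.02
tcp_pos: [0.4887, 0.047, 0.1967]
orientation: [2.294, -2.138, -0.006]
contact_force: [0.6, 0.1, 0.0]
grip_width: 0.0499
```

Run:
```python
from w import *
snap("scene","s3"); snap("wrist","w4")
a=cv2.imread("pics/s3_full.png"); 
c=cv2.resize(a[160:265,310:450],None,fx=5.5,fy=5.5,interpolation=cv2.INTER_CUBIC)[:300*2,:]
w=cv2.imread("pics/w4_full.png"); w=cv2.resize(w,(400,250))
t=cv2.resize(a,(390,244)); row=np.zeros((250,790,3),np.uint8); row[:250,:400]=w; row[:244,400:]=t
c=cv2.resize(c,(467,350)); out=np.zeros((600,790,3),np.uint8); out[:350,:467]=c; out[350:]=row
cv2.imwrite("pics/fin.png",out)
```

```text
12.025 [0.48873528 0.0469873  0.19668397] yaw 4.031311741589761 zaxis [-0.0069 -0.0021 -1.    ] [0.58453783 0.1462226  0.03601412] [0.04278871 0.02281661 0.07388044]
```

View pics/fin.png

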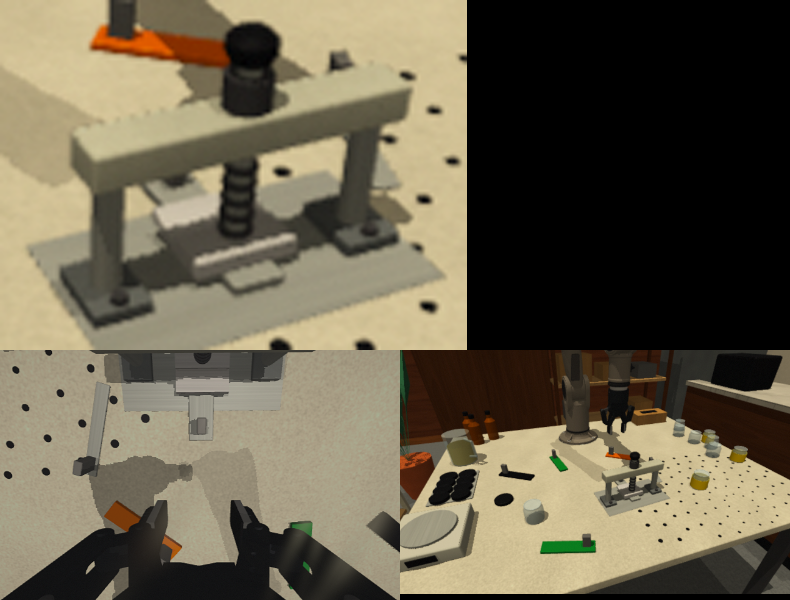

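The gauge stands free under the foot. In the wrist view its middle (201) matches the lip's middle (202), the tip shows beyond the foot, and the bystanders are unmoved. Handing in.

```bash
python3 -c "
from bench import hand_in; print(hand_in())"
```

```text
the job is handed in; nothing more can be done
None
```

I slid the thick gauge in under the middle of the press's sprung foot from the robot's side, let it go, and handed the job in. The clock read about 12 s of the 38 s allowed.

**Tip:** it measured about 13 mm beyond the foot, and I then pushed it about 4 mm further. I did not measure it again after that, but the last picture still shows it sticking out past the foot.

**Centring:** in the last wrist picture the blade is within 1 pixel of the lip's middle. The earlier scene picture put it within about 2 mm of the foot's middle.

**Drag:** with the foot on the blade, the force readings were only about 2–3 N, plus a small moment. That is weaker evidence of drag than I would like, and on some steps the force along x had the opposite sign to drag. The last two steps showed about 2 N against the push.

**Calibration:** the scene camera disagreed with the top camera by about 5–6 mm in absolute position. I therefore measured the tip and the centring relative to the foot in the same picture.

**After release:** the gripper was clear of everything and the force reading was close to zero. The thin gauge, the jars and the lid looked unmoved.

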